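# Dress the sawn end of a strap in the vice

## Task

Take the red-handled file from its rack and dress the sawn end of the steel strap standing in the vice: three full forward strokes away from you, from near the toe to near the heel of the file, the blade level, square to the strap and centred on it, under light steady pressure. A file cuts only on the push, so lift it off the work at the end of each stroke and carry it back clear, never dragging it back over the end or bearing down hard. Then lay it back in its own place in the rack and let go, leaving the other tools and the vice alone.

Things in the scene. Friction and masses are not known exactly. Their poses are not given: they have to be found in the camera images.
- file: The file to use: red flat-sided handle 24 mm wide, 24 mm high, x = -86 to +16 mm; grey blade 25 mm wide, 5 mm thick from x = 24 (heel) to 174 mm (toe), underside z = 9.5 mm. +x runs to the toe. Origin: centre line, plane of the handle's underside. 140 g, balance at x about 45 mm. Grip at x about 0 with full strength; pressed hard far out it turns in the grip, so its height in hand is not exact.
- vice: Blue bench vice, fixed, jaws 100 mm wide. Origin: on the bench under the middle of the jaw line. x points across the jaws, away from the robot. Jaws: x = -44 to 44 mm, top z = 150 mm. Slide, screw and T-bar reach to x = -190 mm, no higher than z = 110 mm; anvil behind to x = 105 mm, z = 140 mm.
- strap: The work: a flat steel strap 16 mm wide (y), 4 mm thick (x), clamped upright in the vice, sawn end up. Origin: its middle at the level of the jaw tops; it stands 28 to 44 mm out of them (clamped by eye, not measured: feel for its end). x: filing direction, forward, away from the robot. Right file pressure on it is 3 to 8 N down (friction about 0.6); over 15 N is too much.
- strap_spring (a joint): How far the strap springs over in the jaws (rad): positive pushed forward (+x of strap), negative pulled back, 0 left alone; about 0.0035 rad per newton of level push at its top end, so a fraction of a millimetre. Too small to steer by. Upwards the held file yields more: about 0.3 mm per newton.
- rack: Fixed wooden file rack 270 x 170 mm, board 12 mm thick. Origin on the bench; x along the files to their toes. Two places, y = +40 and -40 mm. A file in its place has its origin at x = 0, z = 22 mm and the rack's yaw: handle's rear on a cross-bar at x = -68 mm (free beneath its front), blade on one at x = 115 mm (top z = 31.5 mm) between two pegs 32 mm apart, tops z = 50 mm.
- file2: A half-round file with a yellow handle, same sizes and origin as the red one, in the rack's other place. Not needed: leave it.
- hammer: A hammer lying on the bench to the left of the vice. Leave it.
- square: An engineer's steel square, 75 by 130 mm, lying on the bench between the robot and the hammer. Leave it.

How it is judged:
By the outcome, as a careful person would: the job done as asked, in the order asked, and still so for the second after the job is handed in, with the robot touching nothing.
It also fails if it takes over 67 s, if anything falls off the work surface, if the arm or the gripper's body presses on something with over 40 N, if the wrist force passes 120 N, or if a joint passes its speed limit or range.

## Robot

A 6-joint arm with a two-finger parallel gripper is mounted at the origin on the work surface. World frame = base frame: x ahead of the robot, y to its left, z up, the work surface at z = 0. Lengths are in m, angles in rad, forces in N, time in s.
With the tool pointing down it reaches from about 0.375 to 0.975 m from the base axis. Payload 3.8 kg.
Tool frame: the origin (TCP) lies between the finger pads; the fingertips stand 11 mm ahead of it and the grasp point (between the pads) lies 8 mm behind it; z points along the fingers, y is the line along which they close (so a half turn about z gives the same grasp; the last joint's range is limited). The gripper opens to 88 mm and grips with 3 to 60 N. Pads are 18 mm wide; open, the fingers measure 123 mm over their backs; the gripper's body (75 mm by 187 mm) begins 45 mm behind the grasp point.
Start: joints at [-1.333, 0.264, 1.604, -0, 1.274, -0.037], TCP at [0.183, -0.65, 0.219] pointing down, gripper open.
Joint ranges: [-2.63, 2.63], [-0.94, 2.18], [0.31, 2.57], [-1.31, 4.45], [0, 2.66], [-2.55, 2.55]. Speed limits (rad/s): [2.57, 2.57, 3.14, 3.14, 3.14, 3.14].

## Interface

Orientations are given as a unit quaternion [w, x, y, z].
In Python, from bench import robot, get_image, camera_params gives the robot as it stands.
- The arm moves only by the tool carry_out, never from a script. Its argument "moves" is one flat list of numbers, 6 for each row, row after row: the shift along the tool's x, y, z in m, then the turn, a rotation vector about the tool's x, y, z in rad. A call has 1 to 20 rows; each row shifts and turns the commanded pose from where the row before left it, along the tool's axes as they then stand; what a row does not reach is not made up. A row lasts 1/12 s, in which the tool goes at most 41.7 mm and 7.16 degrees, less where a joint would pass 70% of its speed; a pose out of reach is approached as far as the arm can. A call is refused whole if a number of a shift passes 0.0417 or a number of a turn 0.125, either way. A call with a gripper value outside its range is refused whole. "claw" is the opening, from 0 (shut) to 1 (fully open), set as the call begins (left out, the last holds). The fingers move at their own pace and stop on an object; "newtons" is the grip in N (left out, the last holds). Time passes only in rows, so rows that do not move let the fingers close. It gives the time, the measured TCP pose, the force, the opening and the grip force at its end, in the units of the state.
- robot.get_obs(): the state, without advancing time (a new reading comes with each control period).
- get_image(name): name is "scene" or "top" or "wrist"; returns the picture (400x640x3 uint8, blue, green, red); there is no depth.
- camera_params(name): a dict with "mtx" (3x3 intrinsics, pixels), "extrinsics" (4x4, takes a point from camera to world coordinates); the wrist camera has in their place "tool_from_camera" (4x4, takes a point from camera to tool coordinates, whose origin is the TCP and whose axes are the flange's). Camera axes: x right, y down, z forward; pixel columns grow to the right and rows downward; lengths in m; the calibration is good to about 2 mm. A picture is of the moment at which its call begins: read the wrist's pose just before it. camera_params takes no time and is no camera call.
- robot.job_done(): hands the job in; it is judged then, once.
The state is a dict: "clock": time; "joint_pos": joint angles; "joint_vel": joint speeds; "tau": joint torques, N m; "tcp_pos": TCP position; "orientation": TCP orientation; "ft_force": force on the tool from outside, world axes, zero at the start; "ft_torque": the same for the moment, N m; "finger_gap": opening from 0.0 (shut) to 1.0 (fully open); "finger_force": force on a finger pad.
Only numpy, scipy, OpenCV 4.12 (cv2) and the standard library are available. Lean on these libraries where they do the work, as an engineer would, in place of code of your own. Each camera call takes 0.05 s, during which the arm holds its last target. There are 200 camera calls.

## Working session

There is one attempt and no reset: what is moved stays moved. The work goes in short steps, Python scripts to look and compute and a tool call to move; the robot and the scene stay as the last step left them, time stands still between calls to the robot, and variables do not carry over. Pictures are saved under pics/ and viewed, at most 10 in all, crops included, and the job is handed in when it is done.

Besides the shell and the picture viewer there is one more tool, called after ">>>" as name(argument=value, ...), one argument or row to a line, values as JSON. carry_out: Moves the arm, as the interface text tells. Its arguments: {"type":"object","properties":{"moves":{"type":"array"},"claw":{"type":"number"},"newtons":{"type":"number"}},"required":["moves"]}

```bash
mkdir -p pics; ls; python3 - <<'E'
from bench import robot,get_image,camera_params
import cv2,numpy as np
np.set_printoptions(precision=4,suppress=True)
o=robot.get_obs();print(o)
for n in("scene","top"):
    cv2.imwrite(f"pics/{n}0.png",get_image(n))
    p=camera_params(n);print(n,p["mtx"],p["extrinsics"])
print(camera_params("wrist"))
E
```

```text
pics
{'clock': 0.0, 'joint_pos': array([-1.3329,  0.2647,  1.6054, -0.    ,  1.2737, -0.0369]), 'joint_vel': array([ 0.001 , -0.001 , -0.001 ,  0.0005,  0.002 , -0.0006]), 'tau': array([ -0.0019, -50.2109, -35.6881,   0.0728,   0.0293,  -0.0002]), 'tcp_pos': array([ 0.183 , -0.6489,  0.2176]), 'orientation': array([-0.0011,  0.9906,  0.137 , -0.0001]), 'ft_force': array([ 0.3956, -1.2609, -1.0218]), 'ft_torque': array([-0.0056,  0.0235, -0.0149]), 'finger_force': 0.0, 'finger_gap': 1.0028961051501295}
scene [[427.226    0.     314.9405]
 [  0.     427.226  198.1486]
 [  0.       0.       1.    ]] [[-0.8219  0.4206 -0.3842  0.9155]
 [ 0.5695  0.6253 -0.5336  0.5552]
 [ 0.0158 -0.6573 -0.7534  0.8866]
 [ 0.      0.      0.      1.    ]]
top [[435.6623   0.     323.5508]
 [  0.     435.6623 202.1511]
 [  0.       0.       1.    ]] [[-0.0103 -0.9877  0.156   0.3283]
 [-0.9999  0.0101 -0.0021  0.0528]
 [ 0.0005 -0.156  -0.9877  1.3117]
 [ 0.      0.      0.      1.    ]]
{'mtx': array([[298.4435,   0.    , 325.4179],
       [  0.    , 298.4435, 204.2777],
       [  0.    ,   0.    ,   1.    ]]), 'tool_from_camera': array([[ 0.0006, -0.9527, -0.3038,  0.081 ],
       [ 1.    ,  0.0008, -0.0005,  0.0002],
       [ 0.0007, -0.3038,  0.9527, -0.1656],
       [ 0.    ,  0.    ,  0.    ,  1.    ]])}
```

View pics/top0.png

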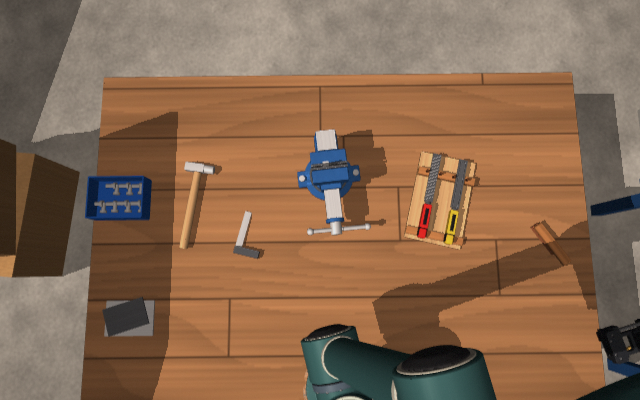

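View pics/scene0.png

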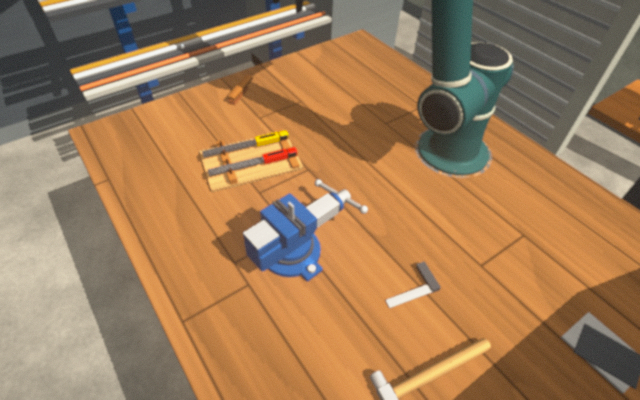

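Top view: red-handled file runs (425,220)→(432,160) with the yellow one to its right; vice jaws are around (330,175). Scene view: the strap is the light stub at about (292,208).

```bash
cat > h.py <<'E'
from bench import robot,get_image,camera_params
import cv2,numpy as np
from scipy.spatial.transform import Rotation as R
np.set_printoptions(precision=4,suppress=True)
def rot(o): return R.from_quat(np.roll(o["orientation"],-1))
def cam(n,o=None):
    p=camera_params(n)
    if n!="wrist": return p["mtx"],p["extrinsics"]
    o=o or robot.get_obs(); T=np.eye(4);T[:3,:3]=rot(o).as_matrix();T[:3,3]=o["tcp_pos"]
    return p["mtx"],T@p["tool_from_camera"]
def ray(c,uv):
    K,E=c; d=E[:3,:3]@np.linalg.solve(K,[*uv,1]); return E[:3,3],d
def onz(c,uv,z):
    a,d=ray(c,uv); return a+d*(z-a[2])/d[2]
def tri(c1,u1,c2,u2):
    a,d=ray(c1,u1);b,e=ray(c2,u2)
    s=np.linalg.lstsq(np.c_[d,-e],b-a,rcond=None)[0]
    p,q=a+d*s[0],b+e*s[1]; return (p+q)/2,np.linalg.norm(p-q)
def proj(c,P):
    K,E=c; q=E[:3,:3].T@(np.asarray(P)-E[:3,3]); q=K@q; return q[:2]/q[2]
def red(im):
    h=cv2.cvtColor(im,cv2.COLOR_BGR2HSV); m=(((h[...,0]<5)|(h[...,0]>174))&(h[...,1]>190)&(h[...,2]>90)).astype(np.uint8)
    return m
def big(m):
    return max(cv2.findContours(m,cv2.RETR_EXTERNAL,cv2.CHAIN_APPROX_NONE)[0],key=cv2.contourArea)
E
python3 - <<'E'
from h import *
for n in("top","scene"):
    c=cam(n); im=cv2.imread(f"pics/{n}0.png"); k=big(red(im)); print(n,cv2.contourArea(k),cv2.minAreaRect(k))
    P=np.array([onz(c,p,.046)[:2] for p in k[:,0]]).astype(np.float32); print(cv2.minAreaRect(P))
c=cam("top")
print("heel/toe red",onz(c,(429,201),.036),onz(c,(434,155),.036))
print("jaw L/R",onz(c,(306,181),.15),onz(c,(352,174),.15))
print("slide",onz(c,(336,222),.1),onz(c,(326,135),.14))
E
```

```text
top 245.0 ((423.98077392578125, 220.59616088867188), (8.825225830078125, 33.73197555541992), 11.309932708740234)
((0.47088757157325745, -0.24281378090381622), (0.025683222338557243, 0.09988463670015335), 76.28108215332031)
scene 137.0 ((279.6224060058594, 154.8340301513672), (8.116374015808105, 32.7231559753418), 75.0685806274414)
((0.47558513283729553, -0.23156121373176575), (0.03288897126913071, 0.09639248996973038), 77.98648834228516)
heel/toe red [ 0.53   -0.2626  0.036 ] [ 0.6704 -0.2845  0.036 ]
jaw L/R [0.5705 0.0975 0.15  ] [ 0.5887 -0.028   0.15  ]
slide [0.4631 0.016  0.1   ] [0.703  0.0416 0.14  ]
```

```bash
cat >> h.py <<'E'
def yaw(o): x=rot(o).as_matrix()[:,0]; return np.arctan2(x[1],x[0])
def plan(p,yw,o=None):
    "turn vector needed (tool axes), and shift in tool axes AFTER the turn"
    o=o or robot.get_obs(); A=rot(o); B=R.from_matrix(np.c_[[np.cos(yw),np.sin(yw),0],[np.sin(yw),-np.cos(yw),0],[0,0,-1]])
    print("turn",(A.inv()*B).as_rotvec(),"shift(after turn)",B.inv().apply(np.array(p)-o["tcp_pos"]))
E
python3 - <<'E'
from h import *
plan([.53,.01,.33],np.radians(7))
E
```

```text
turn [-0.0021  0.0001  0.1526] shift(after turn) [ 0.4247 -0.6118 -0.1123]
```

>>> carry_out(
  moves=[0,0,-0.01,0,0,0.076,0,0,-0.01,0,0,0.076,0.023,-0.033,-0.005,0,0,0,0.023,-0.033,-0.005,0,0,0,0.023,-0.033,-0.005,0,0,0,0.023,-0.033,-0.005,0,0,0,0.023,-0.033,-0.005,0,0,0,0.023,-0.033,-0.005,0,0,0,0.023,-0.033,-0.005,0,0,0,0.023,-0.033,-0.005,0,0,0,0.023,-0.033,-0.005,0,0,0,0.023,-0.033,-0.005,0,0,0,0.023,-0.033,-0.005,0,0,0,0.023,-0.033,-0.005,0,0,0,0.023,-0.033,-0.005,0,0,0,0.023,-0.033,-0.005,0,0,0,0.023,-0.033,-0.005,0,0,0,0.023,-0.033,-0.005,0,0,0,0.023,-0.033,-0.005,0,0,0,0.023,-0.033,-0.005,0,0,0],
)

```text
clock: 1.77
tcp_pos: [0.5215, -0.0074, 0.3288]
orientation: [0.0, 0.998, 0.062, -0.0]
ft_force: [0.5, 0.4, 0.3]
finger_gap: 1.0
finger_force: 0.0
```

```bash
python3 - <<'E'
from h import *
import pickle
o=robot.get_obs(); im=get_image("wrist"); o2=robot.get_obs()
print(o["tcp_pos"],yaw(o),o2["tcp_pos"],abs(o2["joint_vel"]).max())
pickle.dump(o,open("w1.pkl","wb")); cv2.imwrite("pics/w1.png",im)
plan([.505,-.251,.22],np.radians(-13),o2)
E
```

```text
[ 0.5215 -0.0074  0.3288] 0.12310396687550343 [ 0.5247 -0.0012  0.3296] 0.16241191027791876
turn [-0.0059 -0.003   0.354 ] shift(after turn) [0.037  0.2478 0.1096]
```

View pics/w1.png

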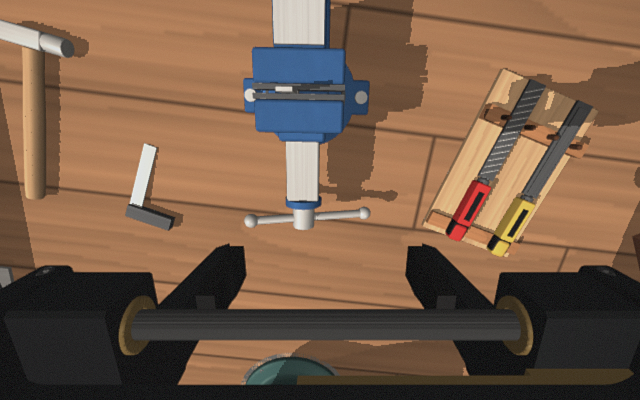

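The wrist view shows the vice with the strap's sawn end at about (284,88) between the jaws, and the rack on the right with the red handle at (468,210). The arm was still settling in that picture, so I take another for measuring.

```bash
python3 - <<'E'
from h import *
import pickle
get_image("top")
o=robot.get_obs(); im=get_image("wrist"); o2=robot.get_obs()
print(o["tcp_pos"],yaw(o),o2["tcp_pos"],abs(o2["joint_vel"]).max())
pickle.dump(o,open("w2.pkl","wb")); cv2.imwrite("pics/w2.png",im)
cv2.imwrite("pics/w2c.png",cv2.resize(im[30:150,230:390],None,fx=5,fy=5,interpolation=cv2.INTER_CUBIC))
c=cam("wrist",o);k=big(red(im))
P=np.array([onz(c,p,.046)[:2] for p in k[:,0]]).astype(np.float32); print(cv2.minAreaRect(P),cv2.minAreaRect(k))
E
```

```text
[ 0.5231 -0.0046  0.3291] 0.12903344594884186 [ 0.5219 -0.0069  0.3286] 0.057217611105011286
((0.5048131942749023, -0.23074056208133698), (0.0024841390550136566, 0.01909416727721691), 75.4627914428711) ((468.21539306640625, 195.62307739257812), (1.4884166717529297, 12.527507781982422), 29.74488067626953)
```

View pics/w2c.png

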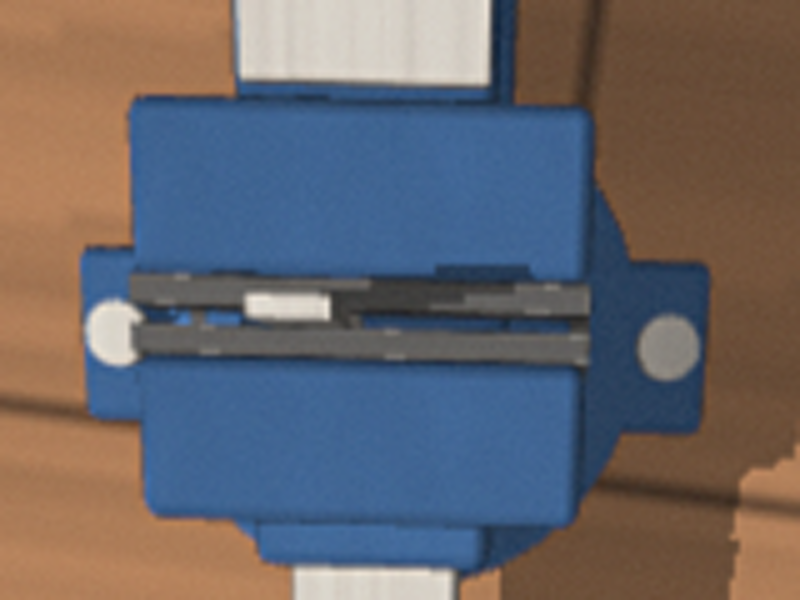

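The strap's end shows as the light patch at crop (245–332, 288–322), i.e. image about (287.5,91), left of the jaw middle. Next: over the rack.

>>> carry_out(
  moves=[0,0,0,0,0,0.118,0,0,0,0,0,0.118,0,0,0,0,0,0.118,0.003,0.021,0.009,0,0,0,0.003,0.021,0.009,0,0,0,0.003,0.021,0.009,0,0,0,0.003,0.021,0.009,0,0,0,0.003,0.021,0.009,0,0,0,0.003,0.021,0.009,0,0,0,0.003,0.021,0.009,0,0,0,0.003,0.021,0.009,0,0,0,0.003,0.021,0.009,0,0,0,0.003,0.021,0.009,0,0,0,0.003,0.021,0.009,0,0,0,0.003,0.021,0.009,0,0,0,0,0,0,0,0,0,0,0,0,0,0,0,0,0,0,0,0,0],
)

```text
clock: 3.42
tcp_pos: [0.4978, -0.2632, 0.2209]
orientation: [-0.0, 0.993, -0.116, -0.0]
ft_force: [-0.0, -0.1, 0.4]
finger_gap: 1.006
finger_force: 0.0
```

```bash
python3 - <<'E'
from h import *
import pickle
for i in range(3):
    o=robot.get_obs(); im=get_image("wrist"); print(o["tcp_pos"],yaw(o),o["ft_force"])
pickle.dump(o,open("w3.pkl","wb")); cv2.imwrite("pics/w3.png",im)
h=cv2.cvtColor(im,cv2.COLOR_BGR2HSV)
c=cam("wrist",o); u=proj(c,[.471,-.243,.046]).astype(int); print(u,h[u[1],u[0]-3:u[0]+4])
print(proj(c,[.58,.03,.19]))
E
```

```text
[ 0.4978 -0.2632  0.2209] -0.23281470938654705 [-0.0151 -0.1096  0.4378]
[ 0.4982 -0.2628  0.2212] -0.23177634960392937 [0.5771 0.613  0.1053]
[ 0.4986 -0.2626  0.2215] -0.23102538606432707 [ 0.0734 -0.0915  0.104 ]
[315 206] [[  0 187 236]
 [  0 126  77]
 [ 93  71  43]
 [ 45  12  43]
 [  0   6  40]
 [  8  26  40]
 [110  20  38]]
[-107.0248  211.5471]
```

View pics/w3.png

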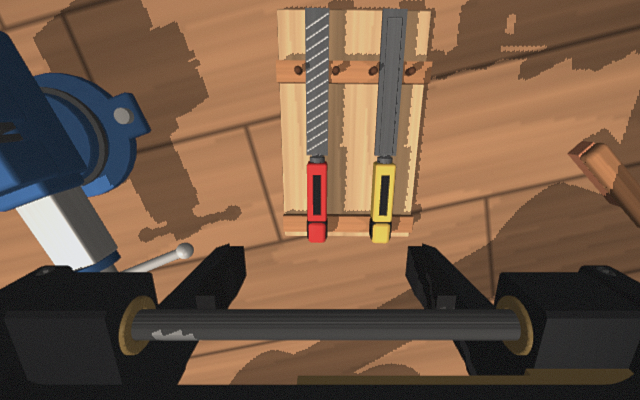

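Wrist view over the rack: red handle (308–327, 164–241), blade above it centred near column 317 between pegs at (298,70),(336,70).

```bash
python3 - <<'E'
from h import *
import pickle
o=pickle.load(open("w3.pkl","rb")); im=cv2.imread("pics/w3.png"); c=cam("wrist",o)
h=cv2.cvtColor(im,cv2.COLOR_BGR2HSV)
m=(((h[...,0]<8)|(h[...,0]>174))&(h[...,1]>170)).astype(np.uint8); m[:,:290]=0;m[:,345:]=0
m=cv2.morphologyEx(m,cv2.MORPH_CLOSE,np.ones((9,9)));k=big(m);print(cv2.boundingRect(k))
P=np.array([onz(c,p,.046)[:2] for p in k[:,0]]).astype(np.float32)
r=cv2.minAreaRect(P);print("handle",r)
# blade edges: grey (low sat) per row
L=[]
for v in list(range(15,60,4))+list(range(84,150,4)):
    g=np.where(h[v,295:345,1]<70)[0]+295; L.append((v,g.min(),g.max()))
    
L=np.array(L);print(L[::5])
M=np.array([onz(c,((a+b+1)/2,v+.5),.0365)[:2] for v,a,b in L]); W=[np.linalg.norm(onz(c,(a,v),.0365)-onz(c,(b+1,v),.0365)) for v,a,b in L]
f=np.polyfit(M[:,0],M[:,1],1);print("blade yaw",np.arctan(f[0]),"y at x",[ (x,np.polyval(f,x)) for x in (.505,)],np.median(W), np.std(M[:,1]-np.polyval(f,M[:,0])))
E
```

```text
(307, 162, 20, 81)
handle ((0.47471949458122253, -0.24475853145122528), (0.023158881813287735, 0.10042472928762436), 76.8039779663086)
[[ 15 305 328]
 [ 35 305 328]
 [ 55 305 328]
 [ 96 306 327]
 [116 306 327]
 [136 307 327]]
blade yaw -0.23730916491530593 y at x [(0.505, np.float64(-0.25302428019480633))] 0.024709274839031778 0.00025383970736721543
```

```bash
python3 - <<'E'
from h import *
o=robot.get_obs();print(o["tcp_pos"],yaw(o));plan([.509,-.2534,.028],-.234)
E
```

```text
[ 0.4987 -0.2625  0.2216] -0.23057952397755085
turn [ 0.0001 -0.0009  0.0034] shift(after turn) [ 0.0079 -0.0112  0.1936]
```

>>> carry_out(
  moves=[0.004,-0.0055,0.02,0,0,0.003,0.004,-0.0055,0.02,0,0,0,0,0,0.02,0,0,0,0,0,0.02,0,0,0,0,0,0.02,0,0,0,0,0,0.02,0,0,0,0,0,0.02,0,0,0,0,0,0.01,0,0,0,0,0,0,0,0,0,0,0,0,0,0,0,0,0,0,0,0,0,0,0,0,0,0,0],
  claw=0.6,
  newtons=60,
)

```text
clock: 4.57
tcp_pos: [0.5102, -0.2547, 0.0727]
orientation: [0.001, 0.993, -0.117, 0.001]
ft_force: [0.5, 0.7, -0.0]
finger_gap: 0.598
finger_force: 0.0
```

```bash
python3 - <<'E'
from h import *
o=robot.get_obs();print(o["tcp_pos"],yaw(o),o["ft_force"],o["clock"]);plan([.509,-.2534,.028],-.234)
im=get_image("wrist");cv2.imwrite("pics/w4.png",im)
E
```

```text
[ 0.5102 -0.2547  0.0727] -0.23386373568866134 [ 0.5064  0.6661 -0.009 ] 4.5667
turn [ 0.0009 -0.0029  0.0001] shift(after turn) [-0.0015 -0.001   0.0447]
```

View pics/w4.png

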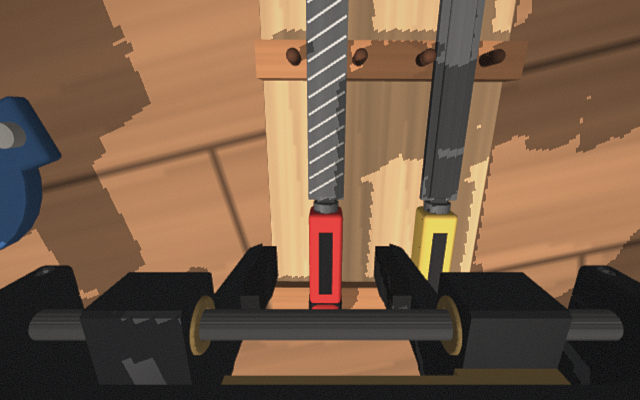

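The red handle (310–341) sits centred between the fingers (277 and 375), and the right finger clears the yellow handle. Descend.

>>> carry_out(
  moves=[-0.001,-0.0005,0.01,0,0,0,0,0,0.01,0,0,0,0,0,0.01,0,0,0,0,0,0.008,0,0,0,0,0,0.006,0,0,0,0,0,0,0,0,0,0,0,0,0,0,0,0,0,0,0,0,0],
)

```text
clock: 5.28
tcp_pos: [0.5082, -0.2535, 0.0269]
orientation: [-0.0, 0.993, -0.117, 0.0]
ft_force: [1.0, -0.4, -0.1]
finger_gap: 0.602
finger_force: 0.0
```

>>> carry_out(
  moves=[0,0,0,0,0,0,0,0,0,0,0,0,0,0,0,0,0,0,0,0,0,0,0,0,0,0,0,0,0,0,0,0,0,0,0,0,0,0,0,0,0,0,0,0,0,0,0,0],
  claw=0,
  newtons=60,
)

```text
clock: 5.95
tcp_pos: [0.508, -0.2534, 0.0269]
orientation: [-0.0, 0.993, -0.117, -0.0]
ft_force: [0.5, -1.0, 0.4]
finger_gap: 0.019
finger_force: 0.0
```

```bash
python3 - <<'E'
from h import *
import pickle
o=robot.get_obs();print(o["tcp_pos"],yaw(o),rot(o).as_matrix()[:,2],o["ft_force"],o["ft_torque"],o["clock"],o["finger_gap"]*88,o["finger_force"])
pickle.dump(o,open("grasp.pkl","wb"))
E
```

```text
[ 0.508  -0.2534  0.0269] -0.2342229167271988 [-0.  0. -1.] [ 0.4952 -1.0444  0.392 ] [ 0.0422  0.0273 -0.0231] 5.95 1.7005876055728055 0.0
```

The fingers closed on nothing; look.

```bash
python3 - <<'E'
from h import *
o=robot.get_obs();print(o["finger_gap"],o["finger_force"])
im=get_image("wrist");s=get_image("scene")
s=cv2.resize(s[100:220,180:340],(640,480),interpolation=cv2.INTER_CUBIC)
cv2.imwrite("pics/w5.png",im); cv2.imwrite("pics/s5.png",s)
E
```

```text
0.019324859154236426 0.0
```

View pics/w5.png

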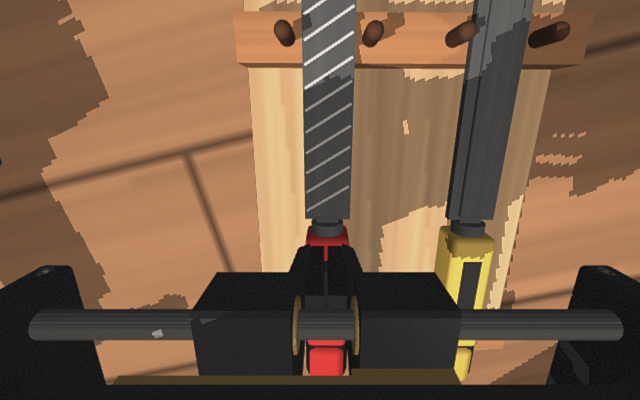

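```bash
python3 - <<'E'
import cv2,numpy as np
a=cv2.resize(cv2.imread("pics/w5.png")[205:385,265:385],(400,600),interpolation=cv2.INTER_CUBIC)
b=cv2.resize(cv2.imread("pics/s5.png")[80:380,200:600],(400,300),interpolation=cv2.INTER_CUBIC)
d=cv2.resize(cv2.imread("pics/w4.png")[190:325,225:405],(400,300),interpolation=cv2.INTER_CUBIC)
cv2.imwrite("pics/z5.png",np.hstack([a,np.vstack([b,d])]))
E
```

```text
(no output)
```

View pics/z5.png

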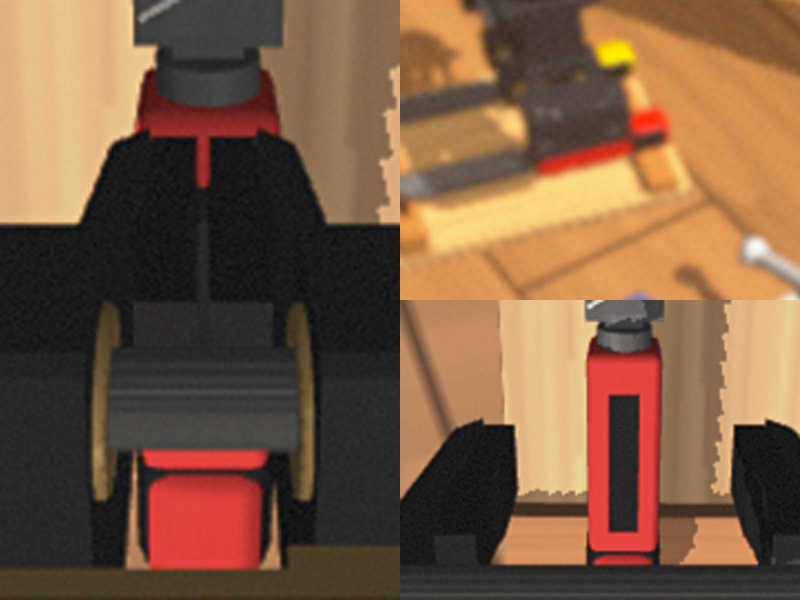

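The fingers shut just above the handle: the picture shows both tips lying over the handle's top (scene crop: gripper above the whole red handle). From opening and pixel width, the real fingertips sit about 19 mm behind the reported TCP, not 11 mm ahead. I check this numerically before going lower.

```bash
python3 - <<'E'
from h import *
p=camera_params("wrist");K=p["mtx"];T=p["tool_from_camera"]
for n,gap in(("w1",.0882),("w3",.0885),("w4",.0526)):
    g=cv2.cvtColor(cv2.imread(f"pics/{n}.png"),cv2.COLOR_BGR2GRAY)
    for v in(250,256):
        r=g[v]<48
        l=max(i for i in range(150,300) if r[i]); q=min(i for i in range(350,500) if r[i])
        d=gap*K[0,0]/(q-l-1); P=T@np.r_[np.linalg.solve(K,[(l+q)/2,v,1])*d,1]
        print(n,v,l,q,P[:3])
E
```

```text
w1 250 243 408 [ 0.0085 -0.0009 -0.0202]
w1 256 243 407 [ 0.005  -0.0011 -0.0203]
w3 250 243 408 [ 0.0083 -0.0009 -0.0197]
w3 256 243 408 [ 0.0052 -0.0009 -0.0207]
w4 250 275 376 [ 0.0101 -0.0009 -0.0234]
w4 256 275 376 [ 0.0071 -0.0009 -0.0243]
```

>>> carry_out(
  moves=[0,0,0,0,0,0,0,0,0,0,0,0,0,0,0,0,0,0,0,0,0,0,0,0,0.0005,0,0.004,0,0,0,0,0,0.004,0,0,0,0,0,0.004,0,0,0,0,0,0,0,0,0],
  claw=0.6,
)

```text
clock: 6.72
tcp_pos: [0.5076, -0.253, 0.0136]
orientation: [-0.0, 0.993, -0.117, -0.001]
ft_force: [-0.9, 0.2, -0.2]
finger_gap: 0.582
finger_force: 0.0
```

>>> carry_out(
  moves=[0,0,0.004,0,0,0,0,0,0.004,0,0,0,0,0,0.004,0,0,0,0,0,0,0,0,0],
)

```text
clock: 7.05
tcp_pos: [0.5078, -0.2531, 0.0018]
orientation: [-0.0, 0.993, -0.117, -0.001]
ft_force: [0.2, -0.3, -0.5]
finger_gap: 0.599
finger_force: 0.0
```

No contact force with TCP at z=0.002 (spec tips would be inside the board), confirming the offset. A little lower, then close.

>>> carry_out(
  moves=[0,0,0.003,0,0,0,0,0,0,0,0,0],
)

```text
clock: 7.22
tcp_pos: [0.5082, -0.2534, -0.0006]
orientation: [-0.0, 0.993, -0.117, -0.0]
ft_force: [0.3, 0.7, -0.2]
finger_gap: 0.597
finger_force: 0.0
```

>>> carry_out(
  moves=[0,0,0,0,0,0,0,0,0,0,0,0,0,0,0,0,0,0,0,0,0,0,0,0,0,0,0,0,0,0,0,0,0,0,0,0],
  claw=0,
  newtons=60,
)

```text
clock: 7.72
tcp_pos: [0.5087, -0.2536, 0.0001]
orientation: [0.0, 0.993, -0.117, 0.0]
ft_force: [0.5, 1.1, 1.2]
finger_gap: 0.266
finger_force: 60.0
```

```bash
python3 - <<'E'
from h import *
import pickle
o=robot.get_obs();print(o["tcp_pos"],yaw(o),rot(o).as_matrix()[:,2],o["ft_force"],o["ft_torque"],o["clock"],o["finger_gap"]*88,o["finger_force"])
pickle.dump(o,open("grasp.pkl","wb"))
im=get_image("wrist");cv2.imwrite("pics/w6.png",im)
E
```

```text
[ 0.5087 -0.2536  0.0001] -0.23438226324890302 [ 0.0003 -0.0002 -1.    ] [0.5112 1.1041 1.1507] [-0.0622  0.0457 -0.0709] 7.7167 23.388022586518616 59.98126097023487
```

Gripped (23.4 mm, 60 N). Now lift and measure vice yaw and strap from w2.

>>> carry_out(
  moves=[0,0,-0.005,0,0,0,0,0,-0.01,0,0,0,0,0,-0.02,0,0,0,0,0,-0.03,0,0,0,0,0,-0.03,0,0,0,0,0,-0.03,0,0,0,0,0,-0.03,0,0,0,0,0,-0.03,0,0,0,0,0,-0.03,0,0,0,0,0,-0.02,0,0,0,0,0,-0.01,0,0,0,0,0,0,0,0,0,0,0,0,0,0,0],
)

```text
clock: 8.85
tcp_pos: [0.5083, -0.2534, 0.2448]
orientation: [0.0, 0.993, -0.117, 0.0]
ft_force: [-0.7, 1.3, -2.4]
finger_gap: 0.265
finger_force: 60.0
```

```bash
python3 - <<'E'
from h import *
import pickle
o=pickle.load(open("w2.pkl","rb")); c=cam("wrist",o)
f=lambda x,y:(230+x/5,30+y/5)
Q=[onz(c,f(*p),.15) for p in((132,97),(592,108),(575,525),(145,515))];print(np.array(Q))
for a,b in((0,1),(3,2)): d=Q[a]-Q[b];print("jaw yaw",np.arctan2(-d[0],d[1]),np.linalg.norm(d))
for a,b in((3,0),(2,1)): d=Q[b]-Q[a];print("side yaw",np.arctan2(d[1],d[0]),np.linalg.norm(d))
a=onz(c,f(248,300),.178);b=onz(c,f(330,305),.178)
for z in(.178,.186,.194):print("strap",z,onz(c,f(286,312),z), [onz(c,f(x,312),z)[1] for x in(245,332)])
n=robot.get_obs();print(n["tcp_pos"],n["ft_force"],n["ft_torque"])
plan([.43,-.09,.28],.125)
E
```

```text
[[ 0.6526  0.0862  0.15  ]
 [ 0.6629 -0.0091  0.15  ]
 [ 0.5784 -0.0182  0.15  ]
 [ 0.568   0.0783  0.15  ]]
jaw yaw 0.10757216800580773 0.09585172617525028
jaw yaw 0.10712175327299389 0.0970142465851127
side yaw 0.09409027836690094 0.08495242906933177
side yaw 0.107774854371916 0.0849884070424646
strap 0.178 [0.6139 0.047  0.178 ] [np.float64(0.055117437873859504), np.float64(0.037932746918459846)]
strap 0.186 [0.6137 0.046  0.186 ] [np.float64(0.0538850951876676), np.float64(0.03713434507375305)]
strap 0.194 [0.6134 0.045  0.194 ] [np.float64(0.0526527525014757), np.float64(0.036335943229046264)]
[ 0.5083 -0.2534  0.2448] [-0.7437  1.2874 -2.4261] [0.0541 0.1048 0.0031]
turn [ 0.     -0.0001 -0.3592] shift(after turn) [-0.0573 -0.1719 -0.0352]
```

>>> carry_out(
  moves=[0,0,-0.005,0,0,-0.085,0,0,-0.005,0,0,-0.085,0,0,-0.005,0,0,-0.085,0,0,-0.005,0,0,-0.084,-0.003,-0.018,-0.0015,0,0,0,-0.003,-0.018,-0.0015,0,0,0,-0.003,-0.018,-0.0015,0,0,0,-0.003,-0.018,-0.0015,0,0,0,-0.003,-0.018,-0.0015,0,0,0,-0.003,-0.018,-0.0015,0,0,0,-0.003,-0.018,-0.0015,0,0,0,-0.003,-0.018,-0.0015,0,0,0,-0.003,-0.018,-0.0015,0,0,0,-0.003,-0.015,-0.0015,0,0,0,0,0,0,0,0,0,0,0,0,0,0,0,0,0,0,0,0,0,0,0,0,0,0,0,0,0,0,0,0,0],
)

```text
clock: 10.43
tcp_pos: [0.4601, -0.081, 0.2795]
orientation: [-0.0, 0.999, 0.052, -0.0]
ft_force: [-0.3, 0.2, -2.4]
finger_gap: 0.267
finger_force: 60.0
```

```bash
python3 - <<'E'
from h import *
import pickle
for i in range(2):
    o=robot.get_obs(); im=get_image("wrist")
    print(o["tcp_pos"],yaw(o),o["ft_force"],o["ft_torque"],o["clock"])
pickle.dump(o,open("w7.pkl","wb"));cv2.imwrite("pics/w7.png",im);c=cam("wrist",o)
for z in(.178,.194):print(proj(c,[.614,.046,z]))
u=proj(c,[.614,.046,.17]).astype(int)
x0,y0=max(u[0]-60,0),max(u[1]-60,0)
a=cv2.resize(im[y0:y0+120,x0:x0+100],(500,600),interpolation=cv2.INTER_CUBIC)
b=cv2.resize(im[0:300,250:400],(300,600))
cv2.imwrite("pics/z7.png",np.hstack([a,b]));print(x0,y0)
E
```

```text
[ 0.4601 -0.081   0.2795] 0.10377197983495282 [-0.2736  0.1774 -2.3884] [ 0.0188  0.052  -0.0195] 10.4333
[ 0.4601 -0.0811  0.2796] 0.10369217564824881 [ 0.1658  0.1521 -1.7531] [0.0419 0.0365 0.0068] 10.4833
[181.7736  -7.9034]
[171.4939 -16.2444]
126 0
```

View pics/z7.png

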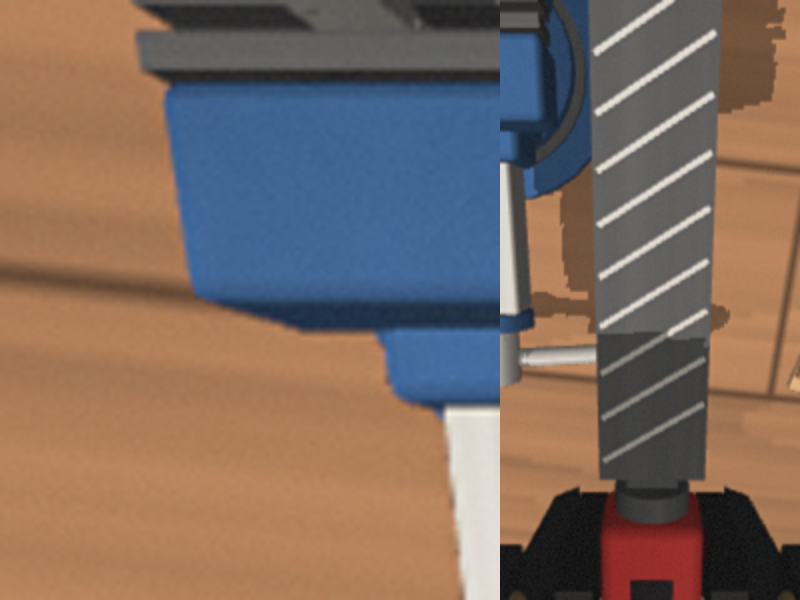

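This crop shows the vice jaw's left end at image (166,59), jaw edge parallel to the image rows (vice yaw ≈ tool yaw 0.104), and the blade running straight along tool x, level. Strap is just out of frame; go 70 mm forward and look again.

>>> carry_out(
  moves=[0.0175,0,0,0,0,0,0.0175,0,0,0,0,0,0.0175,0,0,0,0,0,0.0175,0,0,0,0,0,0,0,0,0,0,0,0,0,0,0,0,0,0,0,0,0,0,0],
)

```text
clock: 11.12
tcp_pos: [0.5292, -0.0736, 0.2795]
orientation: [-0.0, 0.999, 0.052, -0.001]
ft_force: [0.5, -0.6, -1.4]
finger_gap: 0.267
finger_force: 60.0
```

```bash
python3 - <<'E'
from h import *
import pickle
c7=cam("wrist",pickle.load(open("w7.pkl","rb"))); print("corner w7",onz(c7,(166,59.4),.15))
get_image("top");o=robot.get_obs(); im=get_image("wrist"); o2=robot.get_obs()
print(o["tcp_pos"],o2["tcp_pos"],yaw(o))
pickle.dump(o,open("w8.pkl","wb"));cv2.imwrite("pics/w8.png",im);c=cam("wrist",o)
u=proj(c,[.614,.046,.185]).astype(int);print(u)
h=cv2.cvtColor(im,cv2.COLOR_BGR2HSV)
w=im[u[1]-50:u[1]+50,u[0]-50:u[0]+50]; m=((h[...,1]<60)&(h[...,2]>130)).astype(np.uint8)
m[:, :u[0]-50]=0;m[:,u[0]+50:]=0;m[:max(u[1]-40,0)]=0;m[u[1]+40:]=0
for k in cv2.findContours(m,cv2.RETR_EXTERNAL,cv2.CHAIN_APPROX_NONE)[0]:
    if cv2.contourArea(k)>20: print(cv2.boundingRect(k),cv2.contourArea(k))
cv2.imwrite("pics/z8.png",cv2.resize(im[max(u[1]-50,0):u[1]+50,u[0]-65:u[0]+65],None,fx=6,fy=6,interpolation=cv2.INTER_CUBIC));print(max(u[1]-50,0),u[0]-65)
E
```

```text
corner w7 [0.5679 0.0747 0.15  ]
[ 0.529  -0.0736  0.2797] [ 0.529  -0.0735  0.2798] 0.10428678846861121
[190  88]
(179, 83, 21, 10) 136.5
38 125
```

View pics/z8.png

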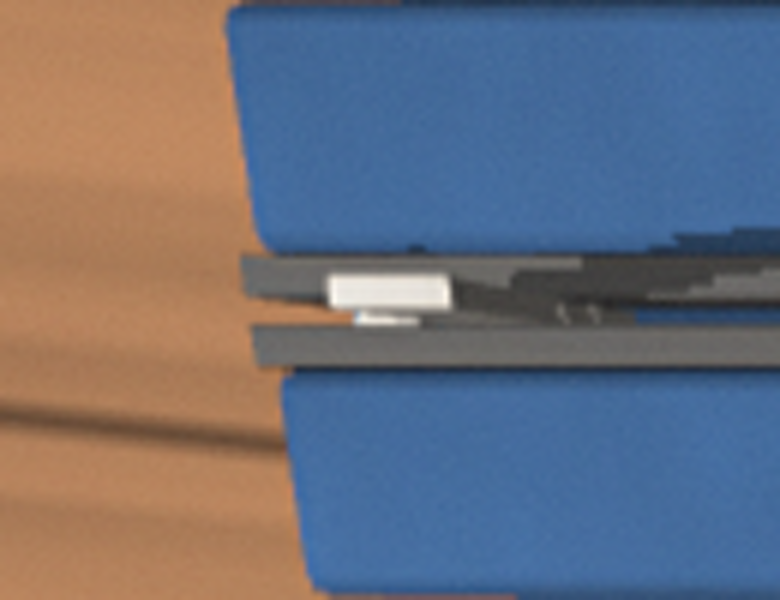

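The strap's sawn end is the bright patch, image (179.7–200.3, 83.5–89.3). Triangulate with w2.

```bash
python3 - <<'E'
from h import *
import pickle
L=lambda n:pickle.load(open(n,"rb"))
c2=cam("wrist",L("w2.pkl"));o=L("w8.pkl");c8=cam("wrist",o)
def patch(f,x,y):
    im=cv2.imread(f);h=cv2.cvtColor(im,cv2.COLOR_BGR2HSV);m=((h[...,1]<60)&(h[...,2]>120)).astype(np.uint8)
    n,lab,st,ce=cv2.connectedComponentsWithStats(m,connectivity=4); i=lab[y,x]; print(f,st[i],ce[i])
for f,x,y in(("pics/w1.png",286,88),("pics/w2.png",288,91),("pics/w8.png",190,86)): patch(f,x,y)
print(tri(c2,(287.7,91.7),c8,(190,86.4)))
# width-based depth
for d in(.225,.2318,.24):
    K,E=c8; print(d,(E@np.r_[np.linalg.solve(K,[190,86.4,1])*d,1])[:3])
for z in(.178,.186,.194):print(z,onz(c8,(190,86.4),z),onz(c2,(287.7,91.7),z))
f=lambda x,y:(125+x/6,38+y/6)
print("corner",onz(c8,f(315,585),.15),"jaw line yaw",[np.arctan2(*( (onz(c8,f(*a),.15)-onz(c8,f(*b),.15))[[0,1]]*[-1,1])) for a,b in(((300,375),(770,373)),((260,326),(770,327)))])
tp,sc=cam("top"),cam("scene")
print(proj(tp,[.614,.045,.19]),proj(sc,[.614,.045,.19]))
E
```

```text
pics/w1.png [275  86  17   6 100] [283.15  88.45]
pics/w2.png [279  88  17   6  99] [286.9293  90.5253]
pics/w8.png [179  83  21  10 173] [189.1098  86.8844]
(array([0.6149, 0.0445, 0.1898]), np.float64(0.0006613516755282461))
0.225 [0.6149 0.0385 0.2039]
0.2318 [0.6151 0.0416 0.1966]
0.24 [0.6153 0.0454 0.1878]
0.178 [0.6155 0.0496 0.178 ] [0.615 0.046 0.178]
0.186 [0.6153 0.0461 0.186 ] [0.6147 0.0449 0.186 ]
0.194 [0.6151 0.0427 0.194 ] [0.6144 0.0439 0.194 ]
corner [0.5701 0.0751 0.15  ] jaw line yaw [np.float64(0.10885597765051909), np.float64(0.10298002097243078)]
[325.1933 161.6058] [289.7884 203.8131]
```

>>> carry_out(
  moves=[-0.0107,-0.018,0,0,0,0,-0.0107,-0.018,0,0,0,0,-0.0107,-0.018,0,0,0,0,-0.0107,-0.018,0,0,0,0,-0.0107,-0.018,0,0,0,0,-0.0107,-0.018,0,0,0,0,0,0,0.02,0,0,0,0,0,0.02,0,0,0,0,0,0.02,0,0,0,0,0,0.02,0,0,0,0,0,0.015,0,0,0,0,0,0.007,0,0,0,0,0,0,0,0,0,0,0,0,0,0,0,0,0,0,0,0,0],
)

```text
clock: 12.47
tcp_pos: [0.4555, 0.0273, 0.1793]
orientation: [0.0, 0.999, 0.052, 0.001]
ft_force: [-1.0, -0.0, -1.2]
finger_gap: 0.268
finger_force: 60.0
```

```bash
cat > st.py <<'E'
from h import *
o=robot.get_obs();M=rot(o).as_matrix();print(o["clock"],o["tcp_pos"],"yaw %.4f pitch %.4f roll %.4f"%(yaw(o),-M[2,0],M[2,1]),"F",o["ft_force"],"T",o["ft_torque"])
u=np.array([np.cos(.105),np.sin(.105)]);n=np.array([-u[1],u[0]]);d=np.array([.615,.044])-o["tcp_pos"][:2]
print("file x at strap %.4f  strap lateral(left+) %.4f"%(d@u,d@n))
E
python3 st.py
```

```text
12.4667 [0.4555 0.0273 0.1793] yaw 0.1047 pitch -0.0023 roll 0.0003 F [-0.9986 -0.0239 -1.1566] T [-0.017   0.0417 -0.0293]
file x at strap 0.1604  strap lateral(left+) -0.0001
```

>>> carry_out(
  moves=[0,0,0.003,0,0,0,0,0,0.003,0,0,0,0,0,0.003,0,0,0,0,0,0.002,0,0,0,0,0,0,0,0,0],
)

```text
clock: 12.88
tcp_pos: [0.4542, 0.0274, 0.1663]
orientation: [-0.0, 0.999, 0.052, -0.001]
ft_force: [0.5, 0.5, -2.8]
finger_gap: 0.267
finger_force: 60.0
```

```bash
python3 st.py
```

```text
12.8833 [0.4542 0.0274 0.1663] yaw 0.1048 pitch 0.0011 roll -0.0001 F [ 0.5289  0.4742 -2.7714] T [0.03   0.0787 0.0588]
file x at strap 0.1616  strap lateral(left+) -0.0003
```

>>> carry_out(
  moves=[0,0,0.001,0,0,0,0,0,0.001,0,0,0,0,0,0.001,0,0,0,0,0,0,0,0,0],
)

```text
clock: 13.22
tcp_pos: [0.4545, 0.0274, 0.1637]
orientation: [-0.0, 0.999, 0.052, -0.0]
ft_force: [-0.1, 0.2, -1.8]
finger_gap: 0.265
finger_force: 60.0
```

```bash
python3 st.py
```

```text
13.2167 [0.4545 0.0274 0.1637] yaw 0.1049 pitch 0.0004 roll -0.0000 F [-0.0553  0.1977 -1.7947] T [ 0.0471  0.0973 -0.0004]
file x at strap 0.1613  strap lateral(left+) -0.0003
```

No contact yet at TCP z 0.1637; continue in 1 mm steps.

>>> carry_out(
  moves=[0,0,0.001,0,0,0,0,0,0.001,0,0,0,0,0,0,0,0,0],
)

```text
clock: 13.47
tcp_pos: [0.4545, 0.0274, 0.1617]
orientation: [-0.0, 0.999, 0.052, -0.0]
ft_force: [-0.2, 0.8, -2.1]
finger_gap: 0.272
finger_force: 60.0
```

```bash
python3 st.py
```

```text
13.4667 [0.4545 0.0274 0.1617] yaw 0.1048 pitch 0.0003 roll -0.0000 F [-0.1795  0.7746 -2.1199] T [ 0.0452  0.018  -0.0746]
file x at strap 0.1614  strap lateral(left+) -0.0003
```

>>> carry_out(
  moves=[0,0,0.001,0,0,0,0,0,0.001,0,0,0,0,0,0,0,0,0],
)

```text
clock: 13.72
tcp_pos: [0.4545, 0.0274, 0.1597]
orientation: [-0.0, 0.999, 0.052, -0.0]
ft_force: [-0.2, 0.2, -1.1]
finger_gap: 0.27
finger_force: 60.0
```

```bash
python3 st.py
```

```text
13.7167 [0.4545 0.0274 0.1597] yaw 0.1048 pitch 0.0004 roll -0.0000 F [-0.2402  0.194  -1.1448] T [-0.0014  0.0417 -0.0366]
file x at strap 0.1614  strap lateral(left+) -0.0003
```

>>> carry_out(
  moves=[0,0,0.001,0,0,0,0,0,0.001,0,0,0,0,0,0,0,0,0],
)

```text
clock: 13.97
tcp_pos: [0.4548, 0.0274, 0.1579]
orientation: [-0.0, 0.999, 0.052, 0.0]
ft_force: [-0.5, -0.8, -0.3]
finger_gap: 0.265
finger_force: 60.0
```

```bash
python3 st.py
```

```text
13.9667 [0.4548 0.0274 0.1579] yaw 0.1048 pitch -0.0003 roll 0.0000 F [-0.5267 -0.8311 -0.3353] T [ 0.0001 -0.0814 -0.0231]
file x at strap 0.1611  strap lateral(left+) -0.0003
```

>>> carry_out(
  moves=[0,0,0.001,0,0,0,0,0,0.001,0,0,0,0,0,0,0,0,0],
)

```text
clock: 14.22
tcp_pos: [0.455, 0.0274, 0.1561]
orientation: [-0.0, 0.999, 0.052, 0.0]
ft_force: [0.1, -0.4, 0.5]
finger_gap: 0.265
finger_force: 60.0
```

```bash
python3 st.py
```

```text
14.2167 [0.455  0.0274 0.1561] yaw 0.1048 pitch -0.0008 roll 0.0000 F [ 0.0551 -0.4174  0.5098] T [ 0.0576 -0.1691 -0.0217]
file x at strap 0.1609  strap lateral(left+) -0.0003
```

```bash
cat > av.py <<'E'
from h import *
F=[];T=[]
for i in range(4):
    get_image("wrist"); o=robot.get_obs();F.append(o["ft_force"]);T.append(o["ft_torque"])
F=np.mean(F,0);T=np.mean(T,0);print(o["clock"],o["tcp_pos"],F,T,"push est Fz",F[2]+1.8,"by Ty",-(T[1]-.06))
E
python3 av.py
```

```text
14.4167 [0.4549 0.0274 0.1562] [-1.0492 -0.1416  0.8233] [ 0.0775 -0.2245  0.0037] push est Fz 2.6233267528485107 by Ty 0.2844980986565725
```

>>> carry_out(
  moves=[0,0,0.001,0,0,0,0,0,0.001,0,0,0,0,0,0,0,0,0],
)

```text
clock: 14.67
tcp_pos: [0.455, 0.0274, 0.1541]
orientation: [0.0, 0.999, 0.052, 0.001]
ft_force: [-1.0, 0.3, 2.1]
finger_gap: 0.265
finger_force: 60.0
```

```bash
python3 av.py
```

```text
14.8667 [0.455  0.0274 0.1542] [-0.7555 -0.2501  2.0911] [ 0.0483 -0.4776  0.0045] push est Fz 3.891054013048633 by Ty 0.537627690499209
```

>>> carry_out(
  moves=[0,0,-0.0016,0,-0.015,0,0,0,-0.0016,0,-0.015,0,0,0,0,0,0,0],
)

```text
clock: 15.12
tcp_pos: [0.4549, 0.0273, 0.1574]
orientation: [0.001, 0.999, 0.052, -0.016]
ft_force: [-1.6, -1.2, 2.2]
finger_gap: 0.266
finger_force: 60.0
```

```bash
python3 av.py; python3 st.py
```

```text
15.3167 [0.4548 0.0274 0.157 ] [-1.2571 -0.4008  2.282 ] [-0.0031 -0.3962 -0.0682] push est Fz 4.082040006207407 by Ty 0.45615690662352665
15.3167 [0.4548 0.0274 0.157 ] yaw 0.1048 pitch 0.0300 roll 0.0000 F [-1.1695 -0.0825  2.0412] T [-0.0043 -0.43   -0.0923]
file x at strap 0.1611  strap lateral(left+) -0.0003
```

>>> carry_out(
  moves=[0.004,0,0.0002,0,0.001,0,0.007,0,0,0,0.0013,0,0.007,0,-0.0001,0,0.0013,0,0.007,0,-0.0002,0,0.0013,0,0.007,0,-0.0002,0,0.0013,0],
)

```text
clock: 15.73
tcp_pos: [0.4872, 0.0309, 0.1565]
orientation: [0.001, 0.999, 0.052, -0.012]
ft_force: [-2.4, 0.1, 2.8]
finger_gap: 0.267
finger_force: 60.0
```

```bash
python3 st.py
```

```text
15.7333 [0.4872 0.0309 0.1565] yaw 0.1049 pitch 0.0239 roll -0.0001 F [-2.3533  0.1137  2.8187] T [ 0.0346 -0.0833 -0.0428]
file x at strap 0.1284  strap lateral(left+) -0.0003
```

>>> carry_out(
  moves=[0.007,0,-0.0002,0,0.0013,0,0.007,0,-0.0002,0,0.0013,0,0.007,0,-0.0001,0,0.0013,0,0.007,0,-0.0001,0,0.0013,0],
)

```text
clock: 16.07
tcp_pos: [0.515, 0.0337, 0.1565]
orientation: [0.0, 0.999, 0.052, -0.009]
ft_force: [-3.3, -0.6, 3.6]
finger_gap: 0.267
finger_force: 60.0
```

```bash
python3 st.py
```

```text
16.0667 [0.515  0.0337 0.1565] yaw 0.1048 pitch 0.0189 roll -0.0000 F [-3.2682 -0.6331  3.5914] T [ 0.0476  0.0548 -0.0486]
file x at strap 0.1005  strap lateral(left+) -0.0003
```

>>> carry_out(
  moves=[0.007,0,-0.0003,0,0.0013,0,0.007,0,-0.0002,0,0.0013,0,0.007,0,-0.0002,0,0.0013,0,0.007,0,-0.0002,0,0.0013,0],
)

```text
clock: 16.4
tcp_pos: [0.5428, 0.0366, 0.157]
orientation: [0.0, 0.999, 0.052, -0.007]
ft_force: [-3.6, -0.5, 3.5]
finger_gap: 0.264
finger_force: 60.0
```

```bash
python3 st.py
```

```text
16.4 [0.5428 0.0366 0.157 ] yaw 0.1048 pitch 0.0135 roll 0.0000 F [-3.6075 -0.5069  3.5191] T [0.0018 0.2385 0.0437]
file x at strap 0.0726  strap lateral(left+) -0.0002
```

>>> carry_out(
  moves=[0.007,0,-0.0003,0,0.0013,0,0.007,0,-0.0002,0,0.0013,0,0.007,0,-0.0001,0,0.0013,0,0.007,0,-0.0001,0,0.0013,0,0.007,0,-0.0001,0,0.0013,0],
)

```text
clock: 16.82
tcp_pos: [0.5775, 0.0403, 0.1576]
orientation: [0.0, 0.999, 0.052, -0.004]
ft_force: [-5.6, -0.5, 5.7]
finger_gap: 0.266
finger_force: 60.0
```

```bash
python3 st.py
```

```text
16.8167 [0.5775 0.0403 0.1576] yaw 0.1048 pitch 0.0073 roll 0.0000 F [-5.5604 -0.4664  5.6562] T [-0.0467  0.4981 -0.0231]
file x at strap 0.0377  strap lateral(left+) -0.0002
```

>>> carry_out(
  moves=[0.003,0,-0.0005,0,0,0,0,0,-0.006,0,0,0,0,0,-0.014,0,0,0,0,0,-0.008,0,0,0,-0.006,0,0,0,-0.0025,0,-0.015,0,0,0,-0.0025,0,-0.015,0,0,0,-0.0025,0,-0.015,0,0,0,-0.0025,0,-0.015,0,0,0,-0.0025,0,-0.015,0,0,0,-0.0025,0,-0.015,0,0,0,-0.0025,0,-0.015,0,0,0,-0.0025,0,-0.012,0,0,0,-0.0015,0,-0.004,0,0,0,0,0,0,0,0,0,0,0,0,0,0,0,0,0],
)

```text
clock: 18.15
tcp_pos: [0.4543, 0.0273, 0.1882]
orientation: [0.001, 0.999, 0.052, -0.014]
ft_force: [0.2, 0.2, -1.4]
finger_gap: 0.267
finger_force: 60.0
```

```bash
python3 st.py
```

```text
18.15 [0.4543 0.0273 0.1882] yaw 0.1047 pitch 0.0272 roll 0.0001 F [ 0.1919  0.1865 -1.4236] T [ 0.0092  0.0361 -0.0314]
file x at strap 0.1616  strap lateral(left+) -0.0003
```

>>> carry_out(
  moves=[0,0,0.008,0,0,0,0,0,0.008,0,0,0,0,0,0.006,0,-0.002,0,0,0,0.003,0,0,0,0,0,0.003,0,0,0,0,0,0.002,0,0,0,0,0,0.001,0,0,0,0,0,0,0,0,0],
)

```text
clock: 18.82
tcp_pos: [0.4533, 0.0272, 0.1574]
orientation: [0.001, 0.999, 0.052, -0.015]
ft_force: [-2.0, 0.2, 1.2]
finger_gap: 0.264
finger_force: 60.0
```

```bash
python3 av.py; python3 st.py
```

```text
19.0167 [0.4534 0.0272 0.1576] [-1.1909  0.0189  1.0958] [ 0.0496 -0.165   0.0426] push est Fz 2.895824023216517 by Ty 0.2250200632822622
19.0167 [0.4534 0.0272 0.1576] yaw 0.1048 pitch 0.0293 roll 0.0001 F [-0.1996  0.0058  0.8958] T [ 0.0728 -0.224   0.073 ]
file x at strap 0.1625  strap lateral(left+) -0.0003
```

>>> carry_out(
  moves=[0,0,0.0012,0,0,0,0.004,0,0,0,0.001,0,0.007,0,-0.0002,0,0.0013,0,0.007,0,-0.0002,0,0.0013,0,0.007,0,-0.0002,0,0.0013,0,0.007,0,-0.0002,0,0.0013,0,0.007,0,-0.0002,0,0.0013,0,0.007,0,-0.0002,0,0.0013,0],
)

```text
clock: 19.68
tcp_pos: [0.4996, 0.0321, 0.1559]
orientation: [0.001, 0.999, 0.052, -0.011]
ft_force: [-3.8, 0.6, 4.0]
finger_gap: 0.265
finger_force: 60.0
```

```bash
python3 st.py
```

```text
19.6833 [0.4996 0.0321 0.1559] yaw 0.1048 pitch 0.0217 roll -0.0000 F [-3.8152  0.5826  4.0425] T [ 0.0405 -0.0197 -0.0264]
file x at strap 0.1160  strap lateral(left+) -0.0003
```

>>> carry_out(
  moves=[0.007,0,-0.0003,0,0.0013,0,0.007,0,-0.0003,0,0.0013,0,0.007,0,-0.0003,0,0.0013,0,0.007,0,-0.0003,0,0.0013,0,0.007,0,-0.0003,0,0.0013,0,0.007,0,-0.0003,0,0.0013,0],
)

```text
clock: 20.18
tcp_pos: [0.5411, 0.0365, 0.1569]
orientation: [0.0, 0.999, 0.052, -0.007]
ft_force: [-4.3, -0.6, 4.8]
finger_gap: 0.27
finger_force: 60.0
```

```bash
python3 st.py
```

```text
20.1833 [0.5411 0.0365 0.1569] yaw 0.1048 pitch 0.0140 roll -0.0000 F [-4.3321 -0.6444  4.7835] T [-0.0285  0.1814  0.0553]
file x at strap 0.0743  strap lateral(left+) -0.0003
```

>>> carry_out(
  moves=[0.007,0,-0.0006,0,0.0013,0,0.007,0,-0.0005,0,0.0013,0,0.007,0,-0.0004,0,0.0013,0,0.007,0,-0.0004,0,0.0013,0,0.007,0,-0.0004,0,0.0013,0],
)

```text
clock: 20.6
tcp_pos: [0.576, 0.0402, 0.1582]
orientation: [0.0, 0.999, 0.052, -0.004]
ft_force: [0.1, 0.9, -1.0]
finger_gap: 0.264
finger_force: 60.0
```

```bash
python3 st.py
```

```text
20.6 [0.576  0.0402 0.1582] yaw 0.1048 pitch 0.0076 roll -0.0001 F [ 0.0755  0.9089 -0.9642] T [ 0.0234  0.0858 -0.0106]
file x at strap 0.0392  strap lateral(left+) -0.0003
```

Force faded near the heel; press lightly again and finish this stroke.

>>> carry_out(
  moves=[0.004,0,0.0006,0,0,0,0.004,0,0.0001,0,0,0],
)

```text
clock: 20.77
tcp_pos: [0.5835, 0.0409, 0.158]
orientation: [0.0, 0.999, 0.052, -0.004]
ft_force: [-3.8, -0.6, 2.7]
finger_gap: 0.267
finger_force: 60.0
```

```bash
python3 st.py
```

```text
20.7667 [0.5835 0.0409 0.158 ] yaw 0.1048 pitch 0.0085 roll -0.0000 F [-3.8285 -0.6443  2.6743] T [-0.0172  0.3622  0.0441]
file x at strap 0.0317  strap lateral(left+) -0.0003
```

>>> carry_out(
  moves=[0,0,-0.006,0,0,0,0,0,-0.014,0,0,0,0,0,-0.008,0,0,0,-0.006,0,0,0,-0.0025,0,-0.015,0,0,0,-0.0025,0,-0.015,0,0,0,-0.0025,0,-0.015,0,0,0,-0.0025,0,-0.015,0,0,0,-0.0025,0,-0.015,0,0,0,-0.0025,0,-0.015,0,0,0,-0.0025,0,-0.015,0,0,0,-0.0025,0,-0.014,0,0,0,-0.0015,0,-0.005,0,0,0,0,0,0,0,0,0,0,0,0,0,0,0,0,0],
)

```text
clock: 22.02
tcp_pos: [0.4544, 0.0273, 0.1886]
orientation: [0.001, 0.999, 0.052, -0.014]
ft_force: [-0.3, 0.3, -2.7]
finger_gap: 0.266
finger_force: 60.0
```

```bash
python3 st.py
```

```text
22.0167 [0.4544 0.0273 0.1886] yaw 0.1046 pitch 0.0277 roll 0.0001 F [-0.3112  0.2992 -2.6809] T [0.0003 0.021  0.0279]
file x at strap 0.1614  strap lateral(left+) -0.0003
```

>>> carry_out(
  moves=[0,0,0.008,0,0,0,0,0,0.008,0,0,0,0,0,0.006,0,-0.002,0,0,0,0.003,0,0,0,0,0,0.003,0,0,0,0,0,0.002,0,0,0,0,0,0.0015,0,0,0,0,0,0.001,0,0,0],
)

```text
clock: 22.68
tcp_pos: [0.4537, 0.0273, 0.1564]
orientation: [0.001, 0.999, 0.052, -0.015]
ft_force: [-3.0, -1.0, 2.7]
finger_gap: 0.267
finger_force: 60.0
```

```bash
python3 av.py; python3 st.py
```

```text
22.8833 [0.4537 0.0273 0.1566] [-2.3451 -0.2396  1.8247] [ 0.0549 -0.1987  0.0229] push est Fz 3.6246930431825817 by Ty 0.25868540286904074
22.8833 [0.4537 0.0273 0.1566] yaw 0.1048 pitch 0.0297 roll 0.0001 F [-1.6781 -1.4633  1.6043] T [ 0.0318 -0.2175  0.0143]
file x at strap 0.1622  strap lateral(left+) -0.0003
```

>>> carry_out(
  moves=[0.004,0,0.0003,0,0.001,0,0.007,0,-0.0002,0,0.0013,0,0.007,0,-0.0002,0,0.0013,0,0.007,0,-0.0002,0,0.0013,0,0.007,0,-0.0002,0,0.0013,0,0.007,0,-0.0002,0,0.0013,0,0.007,0,-0.0002,0,0.0013,0],
)

```text
clock: 23.47
tcp_pos: [0.4999, 0.0322, 0.1557]
orientation: [0.001, 0.999, 0.052, -0.011]
ft_force: [-3.9, -0.3, 4.2]
finger_gap: 0.267
finger_force: 60.0
```

```bash
python3 st.py
```

```text
23.4667 [0.4999 0.0322 0.1557] yaw 0.1048 pitch 0.0220 roll -0.0000 F [-3.9136 -0.2887  4.2311] T [-0.0092 -0.0336 -0.0387]
file x at strap 0.1157  strap lateral(left+) -0.0003
```

>>> carry_out(
  moves=[0.007,0,-0.0004,0,0.0013,0,0.007,0,-0.0004,0,0.0013,0,0.007,0,-0.0004,0,0.0013,0,0.007,0,-0.0003,0,0.0013,0,0.007,0,-0.0003,0,0.0013,0,0.007,0,-0.0003,0,0.0013,0],
)

```text
clock: 23.97
tcp_pos: [0.5414, 0.0365, 0.1569]
orientation: [0.0, 0.999, 0.052, -0.007]
ft_force: [-3.7, -0.2, 3.3]
finger_gap: 0.265
finger_force: 60.0
```

```bash
python3 st.py
```

```text
23.9667 [0.5414 0.0365 0.1569] yaw 0.1048 pitch 0.0144 roll -0.0000 F [-3.6924 -0.249   3.3149] T [0.041  0.1972 0.0165]
file x at strap 0.0740  strap lateral(left+) -0.0003
```

>>> carry_out(
  moves=[0.007,0,-0.0003,0,0.0013,0,0.007,0,-0.0002,0,0.0013,0,0.007,0,-0.0002,0,0.0013,0],
)

```text
clock: 24.22
tcp_pos: [0.5623, 0.0387, 0.1573]
orientation: [0.0, 0.999, 0.052, -0.005]
ft_force: [-4.3, -0.4, 4.5]
finger_gap: 0.27
finger_force: 60.0
```

```bash
python3 st.py
```

```text
24.2167 [0.5623 0.0387 0.1573] yaw 0.1049 pitch 0.0106 roll 0.0000 F [-4.3113 -0.3632  4.5123] T [-0.0639  0.3942 -0.0483]
file x at strap 0.0530  strap lateral(left+) -0.0003
```

>>> carry_out(
  moves=[0.007,0,-0.0003,0,0.0008,0,0.007,0,-0.0003,0,0.0008,0,0.006,0,-0.0002,0,0.0008,0],
)

```text
clock: 24.47
tcp_pos: [0.5824, 0.0408, 0.1579]
orientation: [0.0, 0.999, 0.052, -0.004]
ft_force: [-3.5, -1.1, 4.2]
finger_gap: 0.264
finger_force: 60.0
```

```bash
python3 st.py
```

```text
24.4667 [0.5824 0.0408 0.1579] yaw 0.1048 pitch 0.0080 roll -0.0000 F [-3.4841 -1.1249  4.235 ] T [-0.0453  0.3986 -0.0201]
file x at strap 0.0328  strap lateral(left+) -0.0003
```

>>> carry_out(
  moves=[0,0,-0.006,0,0,0,0,0,-0.014,0,0,0,0,0,-0.024,0,0,0,0,0,-0.024,0,0.008,0,0,0,-0.02,0,0,0,0,0,0,0,0,0,0,0,0,0,0,0],
)

```text
clock: 25.05
tcp_pos: [0.5831, 0.0408, 0.2467]
orientation: [0.0, 0.999, 0.052, 0.001]
ft_force: [-0.6, -0.0, -1.9]
finger_gap: 0.267
finger_force: 60.0
```

```bash
python3 st.py; python3 - <<'E'
from h import *
plan([.5087,-.2536,.15],-.2344)
E
```

```text
25.05 [0.5831 0.0408 0.2467] yaw 0.1048 pitch -0.0029 roll 0.0002 F [-0.5685 -0.0356 -1.9156] T [ 0.0217  0.0722 -0.0027]
file x at strap 0.0320  strap lateral(left+) -0.0002
turn [-0.0003 -0.0029  0.3392] shift(after turn) [-0.004   0.3037  0.0967]
```

>>> carry_out(
  moves=[0,0,0,0,-0.001,0.085,0,0,0,0,-0.001,0.085,0,0,0,0,-0.001,0.085,0,0,0,0,0,0.084,-0.0003,0.025,0,0,0,0,-0.0003,0.025,0,0,0,0,-0.0003,0.025,0,0,0,0,-0.0003,0.025,0,0,0,0,-0.0003,0.025,0,0,0,0,-0.0003,0.025,0,0,0,0,-0.0003,0.025,0.006,0,0,0,-0.0003,0.025,0.012,0,0,0,-0.0003,0.025,0.015,0,0,0,-0.0003,0.025,0.02,0,0,0,-0.0003,0.025,0.02,0,0,0,-0.0003,0.025,0.02,0,0,0,0,0.0037,0,0,0,0,0,0,0,0,0,0,0,0,0,0,0,0,0,0,0,0,0,0],
)

```text
clock: 26.72
tcp_pos: [0.5085, -0.253, 0.1534]
orientation: [-0.0, 0.993, -0.117, -0.001]
ft_force: [1.0, -1.0, -1.6]
finger_gap: 0.265
finger_force: 60.0
```

```bash
python3 - <<'E'
from h import *
o=robot.get_obs();print(o["clock"],o["tcp_pos"]);plan([.5087,-.2536,.0],-.2344)
# blade level check: edges of blade over the rack/table
im=get_image("wrist");cv2.imwrite("pics/w10.png",im);h=cv2.cvtColor(im,cv2.COLOR_BGR2HSV)
p=camera_params("wrist");K=p["mtx"];T=p["tool_from_camera"]
for v in(8,40,80,120,160,200,230):
    r=h[v,:,1]<75; 
    a=325
    while r[a-3:a].any(): a-=1
    b=325
    while r[b+1:b+4].any(): b+=1
    w=b-a+1; d=.025*K[0,0]/w; P=T@np.r_[np.linalg.solve(K,[(a+b+1)/2,v,1])*d,1]; print(v,a,b,P[:3])
E
```

```text
26.7167 [ 0.5085 -0.253   0.1534]
turn [0.0002 0.0022 0.0007] shift(after turn) [0.0003 0.0005 0.1534]
8 293 359 [ 0.1167 -0.0006 -0.0373]
40 294 358 [ 0.106  -0.0005 -0.037 ]
80 295 357 [ 0.0917 -0.0005 -0.0378]
120 297 356 [ 0.0764 -0.0003 -0.0365]
160 298 354 [ 0.0595 -0.0005 -0.035 ]
200 299 352 [ 0.0406 -0.0007 -0.0334]
230 300 351 [ 0.0253 -0.0006 -0.0327]
```

```bash
python3 - <<'E'
from h import *
p=camera_params("wrist");K=p["mtx"];T=p["tool_from_camera"]
for n in("w6","w7","w8","w10"):
    im=cv2.imread(f"pics/{n}.png").astype(float);Z=[]
    g=cv2.GaussianBlur(im,(3,3),0); D=np.abs(np.gradient(g,axis=1)).sum(2)
    for v in range(6,232,6):
        def sub(lo,hi):
            i=lo+np.argmax(D[v,lo:hi]); y=D[v,i-1:i+2]; return i+.5*(y[0]-y[2])/(y[0]-2*y[1]+y[2]+1e-9)
        a,b=sub(288,305),sub(345,364); d=.025*K[0,0]/(b-a); P=T@np.r_[np.linalg.solve(K,[(a+b)/2,v,1])*d,1]; Z.append(P[:3])
    Z=np.array(Z)
    for _ in range(3):
        f=np.polyfit(Z[:,0],Z[:,2],1);e=abs(Z[:,2]-np.polyval(f,Z[:,0]));Z=Z[e<max(2*np.median(e),.0005)]
    print(n,len(Z),"slope",f[0],"z@30,115",np.polyval(f,[.03,.115]),"lat",np.polyfit(Z[:,0],Z[:,1],1))
E
```

```text
w6 20 slope -0.003691940730989314 z@30,115 [-0.0358 -0.0361] lat [ 0.0065 -0.001 ]
w7 20 slope -0.00467529341381282 z@30,115 [-0.0359 -0.0363] lat [ 0.0047 -0.0009]
w8 20 slope 0.0022808021759350415 z@30,115 [-0.0354 -0.0352] lat [ 0.005 -0.001]
w10 22 slope -0.024464235692453644 z@30,115 [-0.036  -0.0381] lat [ 0.0025 -0.001 ]
```

The file has turned about 0.022 rad toe-up in the grip; I tilt toe-down by that while lowering.

>>> carry_out(
  moves=[0.0003,0.0005,0.01,0,-0.01,0.001,0,0,0.02,0,-0.01,0,0.0005,0,0.025,0,0,0,0.0005,0,0.025,0,0,0,0.0005,0,0.02,0,0,0,0.0005,0,0.015,0,0,0,0.0005,0,0.01,0,0,0,0,0,0,0,0,0,0,0,0,0,0,0,0,0,0,0,0,0],
)

```text
clock: 27.6
tcp_pos: [0.5094, -0.2547, 0.0294]
orientation: [-0.001, 0.993, -0.117, -0.01]
ft_force: [1.7, -0.4, -1.3]
finger_gap: 0.262
finger_force: 60.0
```

```bash
python3 st.py; python3 - <<'E'
from h import *
plan([.5087,-.2536,.0],-.2344)
E
```

```text
27.6 [ 0.5094 -0.2547  0.0294] yaw -0.2348 pitch 0.0207 roll 0.0012 F [ 1.7308 -0.3918 -1.2853] T [ 0.075  -0.0181  0.0051]
file x at strap 0.1364  strap lateral(left+) 0.2860
turn [ 0.0012  0.0207 -0.0004] shift(after turn) [-0.0009 -0.0009  0.0294]
```

>>> carry_out(
  moves=[-0.0005,-0.0006,0.006,0,0,0,0,-0.0003,0.007,0,0,0,0,0,0.006,0,0,0,0,0,0.004,0,0,0,0,0,0.002,0,0,0,0,0,0,0,0,0],
)

```text
clock: 28.1
tcp_pos: [0.5066, -0.253, 0.0022]
orientation: [-0.001, 0.993, -0.117, -0.012]
ft_force: [-1.0, 0.4, -1.2]
finger_gap: 0.264
finger_force: 60.0
```

```bash
python3 av.py; python3 st.py
```

```text
28.3 [ 0.5075 -0.2535  0.0034] [-0.2044 -0.1049 -1.6069] [0.0575 0.0293 0.037 ] push est Fz 0.19314601783202567 by Ty 0.030718125792536535
28.3 [ 0.5075 -0.2535  0.0034] yaw -0.2353 pitch 0.0224 roll 0.0007 F [-0.215  -0.3923 -1.6933] T [0.0214 0.0168 0.0322]
file x at strap 0.1380  strap lateral(left+) 0.2846
```

>>> carry_out(
  moves=[0.0008,0,0.001,0,0,0,0,0,0.001,0,0,0,0,0,0.001,0,0,0,0,0,0,0,0,0],
)

```text
clock: 28.63
tcp_pos: [0.5083, -0.2536, 0.0002]
orientation: [-0.001, 0.993, -0.117, -0.011]
ft_force: [0.4, -0.6, -0.5]
finger_gap: 0.267
finger_force: 60.0
```

```bash
python3 av.py; python3 st.py
```

```text
28.8333 [ 0.5083 -0.2536  0.0003] [ 0.6234 -0.1034 -1.1759] [ 0.0049 -0.0505  0.0052] push est Fz 0.6241232237878904 by Ty 0.11051700556393268
28.8333 [ 0.5083 -0.2536  0.0003] yaw -0.2353 pitch 0.0223 roll 0.0007 F [ 0.3644 -0.1666 -1.412 ] T [ 0.0434 -0.0746  0.013 ]
file x at strap 0.1373  strap lateral(left+) 0.2848
```

>>> carry_out(
  moves=[0,0,0.0005,0,0,0,0,0,0,0,0,0],
  newtons=10,
)

```text
clock: 29.0
tcp_pos: [0.5082, -0.2535, 0.0001]
orientation: [-0.001, 0.993, -0.117, -0.011]
ft_force: [-1.3, 0.3, 1.7]
finger_gap: 0.27
finger_force: 10.0
```

>>> carry_out(
  moves=[0,0,0,0,0,0,0,0,0,0,0,0,0,0,0,0,0,0,0,0,0,0,0,0,0,0,0,0,0,0,0,0,-0.01,0,0,0,0,0,-0.02,0,0,0,0,0,-0.02,0,0,0,0,0,-0.03,0,0,0,0,0,-0.03,0,0,0,0,0,-0.03,0,0,0,0,0,-0.03,0,0,0,0,0,-0.03,0,0,0,0,0,-0.02,0,0.02,0,0,0,0,0,0,0,0,0,0,0,0,0,0,0,0,0,0,0],
  claw=0.6,
)

```text
clock: 30.42
tcp_pos: [0.5122, -0.2541, 0.2188]
orientation: [-0.0, 0.993, -0.117, -0.002]
ft_force: [0.1, -0.5, -0.9]
finger_gap: 0.6
finger_force: 0.0
```

```bash
python3 - <<'E'
from h import *
get_image("top");o=robot.get_obs();im=get_image("wrist");print(o["clock"],o["tcp_pos"],o["finger_gap"]);cv2.imwrite("pics/w11.png",im)
c=cam("wrist",o);h=cv2.cvtColor(im,cv2.COLOR_BGR2HSV)
m=(((h[...,0]<8)|(h[...,0]>174))&(h[...,1]>170)).astype(np.uint8);m[300:]=0
m=cv2.morphologyEx(m,cv2.MORPH_CLOSE,np.ones((9,9)));k=big(m)
P=np.array([onz(c,p,.046)[:2] for p in k[:,0]]).astype(np.float32);print("handle",cv2.minAreaRect(P),cv2.boundingRect(k))
u0=int(proj(c,[.5088+.06*.9727,-.2534-.06*.232,.0365])[0]);L=[]
for v in range(10,150,6):
    g=np.where(h[v,u0-25:u0+25,1]<70)[0]+u0-25
    if len(g): L.append(onz(c,((g.min()+g.max()+1)/2,v+.5),.0365)[:2])
M=np.array(L);f=np.polyfit(M[:,0],M[:,1],1);print("blade yaw",np.arctan(f[0]),"y@.505",np.polyval(f,.505))
E
```

```text
30.4667 [ 0.5118 -0.2539  0.2178] 0.6009425937796922
handle ((0.4757254421710968, -0.24411803483963013), (0.02303330972790718, 0.09898971766233444), 77.12431335449219) (316, 171, 20, 79)
blade yaw -0.2322639725277974 y@.505 -0.25247980801615105
```

The file is back within about 1 mm of where it started (handle at 0.4757, −0.2441 against 0.4747, −0.2448), and the gripper is clear. Handing in.

```bash
python3 -c "
from bench import robot
print(robot.job_done())"
```

```text
the job is handed in; nothing more can be done
None
```

I made three forward strokes, laid the file back in its own place and handed the job in. Pressure read about 3–7.5 N, but on stroke two it faded to about 1 N or less near the heel, perhaps losing contact, before I pressed again and finished it.

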